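# Vent and open a steam cleaner's pressure cap

### The job

Open the steam cleaner so that it can be filled: turn its black pressure cap anticlockwise just until it meets the first stop and hold it lightly against that stop for a second, without pushing down, to let the pressure out; then push the cap down and turn it on past the stop to the release position (about a fifth of a turn from locked, green dot), where it comes free, and lift it off. Stand the cap upright, grip bar up, gently in the blue dish, never force it against the stop or the neck, and leave the spice jar and the two small boxes where they are.

Things in the scene. Friction and masses are not known exactly. Their poses are not given: they have to be found in the camera images.
- cap_grip (a point): Black pressure cap, 120 g, 66 mm high: disc 66 mm across, 8 mm thick; on it an upright flat-sided grip bar 54 long, 18 thick, 36 high (red mark on one end); below it a plug 33 across, 22 long. Point on the cap's axis in the bar, 24 mm above the disc, 12 below the bar's top, 54 above the plug's foot. x along the bar, y across it, z up. Seated, 40 mm above the neck's rim. Grasp the flat sides.
- cap: The same cap, origin at the foot of its plug, axes as cap_grip. Two pins at the plug's foot, along x, 48 mm over the ends, hold it in the neck like a bayonet. Locked when cap x lies along tank x; it starts 0.03 to 0.12 rad anticlockwise (from above) of locked. A spring holds it up: it starts to sink at a push of about 5 N, then 0.8 N more per mm; 8 mm down the disc hits the rim, hard.
- tank: Steam cleaner, fixed: round white housing 164 mm across, 108 high; steel filler neck 68 across on top, rim 150 mm up; blue handle loop at its +x side (to 121 mm from the axis, 99 high) and hose socket at -x (to 98 mm). Origin at the centre of its underside, z up; the cap turns about this z axis.
- vent (a joint): Sprung first stop, hidden in the neck: angle in rad it has been pushed anticlockwise, 0 untouched. Stiffness 3 N m/rad. 0.05 and more vents the pressure; over 0.16 forces it. The cap meets it 0.15 to 0.7 rad from locked, differing every time, and goes no farther unless pushed down: 2 to 6 mm down its pins pass under the stop.
- dish_floor (a point): Centre of the flat floor of the round blue dish, 6 mm above the worktop; the floor is 100 mm across, the rim 124 mm across and 15 mm high. Fixed; z up.
- paprika: Spice jar with red cap, 42 mm across, 108 mm high; origin at the centre of its underside.
- red_box: Small red carton lying, 102x53x60 mm; origin at the centre of its underside.
- green_box: Small green carton lying, 107x55x52 mm; origin at the centre of its underside.
- release_mark (a point): Green dot on the housing's shoulder, 50 mm from the axis, 1.27 rad anticlockwise of the red dot (tank's -x side) that marks locked. The cap lifts straight out once turned 1.12 to 1.38 rad from locked (mid-notch 1.25, a hard end wall at 1.4); there the spring raises it up to 6 mm, and the pins are clear of the rim after 15 mm.
- neck_rim (a point): Centre of the neck's rim, 150 mm above the tank's origin; z up.
Things that resemble listed ones, but are neither listed nor needed, are in the scene too. Of the things that look like the cap, the smaller one is meant.

How it is judged:
By the outcome, as a careful person would: the job done as asked, in the order asked, and still so for the second after the job is handed in, with the robot touching nothing.
It also fails if it takes over 72 s, if anything falls off the work surface, if the arm or the gripper's body presses on something with over 40 N, if the wrist force passes 120 N, or if a joint passes its speed limit or range.

### The arm

A 6-joint arm with a two-finger parallel gripper is mounted at the origin on a cart in front of the work surface, level with it; the furniture and walls round the work are solid. World frame = base frame: x ahead of the robot, y to its left, z up, the work surface at z = 0. Lengths are in m, angles in rad, forces in N, time in s.
With the tool pointing down it reaches from about 0.375 to 0.975 m from the base axis. Payload 3.8 kg.
Tool frame: the origin (TCP) lies between the finger pads; the fingertips stand 19 mm ahead of it and the grasp point (between the pads) is the TCP (r.tip_extent is the z of the fingertips in the tool frame, in m); z points along the fingers, y is the line along which they close (so a half turn about z gives the same grasp; the last joint's range is limited). The gripper opens to 85 mm and grips with 20 to 120 N. Pads are 22 mm wide; open, the fingers measure 114 mm over their backs; the gripper's body (76 mm by 85 mm) begins 54 mm behind the grasp point. The pads swing forward as they close: fully open they stand 13 mm farther back than shut.
Start: joints at [1.281, 0.264, 1.604, -0, 1.274, -0.037], TCP at [0.169, 0.654, 0.25] pointing down, gripper open.
Joint ranges: [-2.63, 2.63], [-0.94, 2.18], [0.31, 2.57], [-1.31, 4.45], [0, 2.66], [-2.55, 2.55]. Speed limits (rad/s): [2.57, 2.57, 3.14, 3.14, 3.14, 3.14].

### API

Orientations are given as a 3x3 rotation matrix whose columns are the frame's x, y, z axes.
In Python, from workcell import r, viewer gives the robot as it stands.
- The arm moves only by the shell command python3 -m jog 'ROWS' [FORCE]. ROWS is JSON, a list that holds one entry, the list of rows, each a list of 7 numbers: the shift along the tool's x, y, z in cm, then the turn, a rotation vector about the tool's x, y, z in degrees, then the gripper's target within -1 to 1 (fully open at 1, half-way at 0, shut at -1). In form: [[[x, y, z, ax, ay, az, fingers], ...]]. A call has 1 to 20 rows; each row shifts and turns the commanded pose from where the row before left it, along the tool's axes as they then stand; what a row does not reach is not made up. A row lasts 1/8 s, in which the tool goes at most 62.5 mm and 10.7 degrees, less where a joint would pass 70% of its speed; a pose out of reach is approached as far as the arm can. A call is refused whole if a number of a shift passes 6.25 or a number of a turn 10.7, either way. A call with a gripper value outside its range is refused whole. The fingers move at their own pace and stop on an object; FORCE is the grip in N (left out, the last holds). Time passes only in rows, so rows that do not move let the fingers close. It gives the time, the measured TCP pose, the force, the opening and the grip force at its end, in the units of the state.
- r.observe(): the state, without advancing time (a new reading comes with each control period).
- viewer.capture(name): name is "scene" or "side" or "wrist"; returns (picture, depth): 384x512x3 uint8, red, green, blue; 384x512 float32, m along the optical axis (not along the pixel's ray), 0 where there is no reading.
- viewer.get_calibration(name): a dict with "K" (3x3 intrinsics, pixels), "cam_to_world" (4x4, takes a point from camera to world coordinates). Camera axes: x right, y down, z forward; pixel columns grow to the right and rows downward; lengths in m; the calibration is good to about 2 mm. A picture is of the moment at which its call begins: read the wrist's pose just before it. get_calibration takes no time and is no camera call; for the wrist camera it gives the pose at the moment of the call.
- r.job_done(): hands the job in; it is judged then, once.
The state is a dict: "time_s": time; "q": joint angles; "joint_velocities": joint speeds; "joint_torque": joint torques, N m; "position": TCP position; "ee_rot": TCP orientation; "force": force on the tool from outside, world axes, zero at the start; "ft_torque": the same for the moment, N m; "grip_width": opening from 0.0 (shut) to 1.0 (fully open); "finger_force": force on a finger pad.
Only numpy, scipy, OpenCV 4.12 (cv2) and the standard library are available. Lean on these libraries where they do the work, as an engineer would, in place of code of your own. Each camera call takes 0.05 s, during which the arm holds its last target. There are 200 camera calls.

## Working session

There is one attempt and no reset: what is moved stays moved. The work goes in short steps, Python scripts to look and compute and a shell command to move; the robot and the scene stay as the last step left them, time stands still between calls to the robot, and variables do not carry over. Pictures are saved under pics/ and viewed, at most 10 in all, crops included, and the job is handed in when it is done.

```bash
mkdir -p pics; ls
python3 - <<'E'
from workcell import r, viewer
import cv2,numpy as np
for n in("scene","side"):
    p,d=viewer.capture(n); c=viewer.get_calibration(n)
    cv2.imwrite(f"pics/{n}0.png",p[:,:,::-1]); np.savez(f"{n}0.npz",p=p,d=d,K=c["K"],T=c["cam_to_world"])
    print(n,c["K"].round(1).tolist(),c["cam_to_world"].round(3).tolist())
s=r.observe();print(s)
print(r.tip_extent)
E
```

```text
pics
scene [[349.4, 0.0, 253.2], [0.0, 349.4, 192.2], [0.0, 0.0, 1.0]] [[0.514, -0.576, 0.635, -0.056], [-0.857, -0.362, 0.366, -0.333], [0.019, -0.733, -0.68, 0.806], [0.0, 0.0, 0.0, 1.0]]
side [[474.5, 0.0, 256.1], [0.0, 474.5, 191.0], [0.0, 0.0, 1.0]] [[-0.902, -0.304, 0.308, 0.163], [-0.432, 0.606, -0.667, 0.874], [0.016, -0.735, -0.678, 0.976], [0.0, 0.0, 0.0, 1.0]]
{'time_s': 0.1, 'q': array([ 1.28112694e+00,  2.64699818e-01,  1.60526120e+00, -1.51711779e-05,
        1.27368312e+00, -3.68625455e-02]), 'joint_velocities': array([-5.95704087e-04, -1.43989047e-05, -4.33069555e-03,  2.48837803e-04,
        8.98470010e-04, -2.43430593e-03]), 'joint_torque': array([ 1.81309917e-05, -5.16709435e+01, -3.68587017e+01, -3.85327064e-05,
        6.22061067e-03, -8.66882971e-06]), 'position': array([0.16863546, 0.652948  , 0.24905881]), 'ee_rot': array([[-9.68215279e-01,  2.50117664e-01, -5.72072782e-04],
       [ 2.50118310e-01,  9.68213277e-01, -1.97015409e-03],
       [ 6.11181248e-05, -2.05061917e-03, -9.99997896e-01]]), 'force': array([0.33439237, 0.8046714 , 0.23861595]), 'ft_torque': array([-0.01249838, -0.02557389, -0.02008074]), 'finger_force': 0.0, 'grip_width': 0.9990943818616215}
0.019
```

View pics/scene0.png

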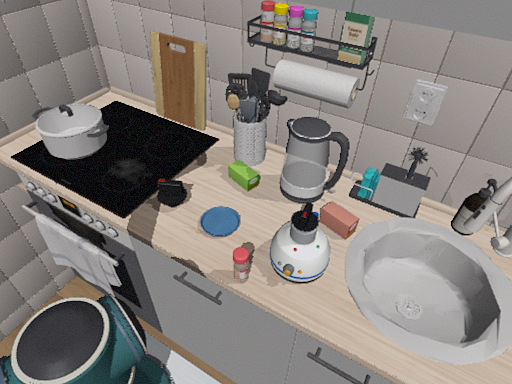

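View pics/side0.png

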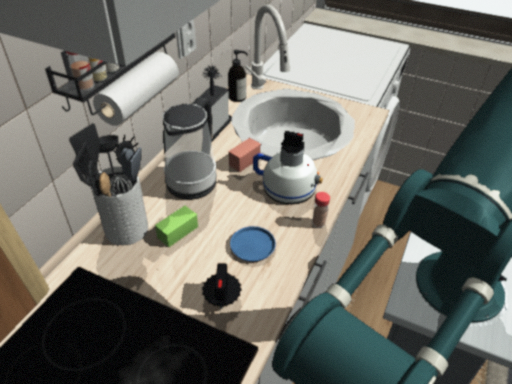

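The black cap on the tank is at scene (303,217) and side (291,145). A lookalike with a red mark lies on the worktop at scene (172,190) and side (221,287). The dish is at (220,222), the jar at (241,265), the green box at (244,176) and the red box at (339,220). Next I'll measure and enlarge.

```bash
cat > h.py <<'E'
import numpy as np,cv2
def load(n):
    z=np.load(n+".npz"); return z["p"],z["d"],z["K"],z["T"]
def cloud(d,K,T):
    v,u=np.mgrid[:d.shape[0],:d.shape[1]]
    P=np.stack([(u-K[0,2])/K[0,0]*d,(v-K[1,2])/K[1,1]*d,d],-1)
    return P@T[:3,:3].T+T[:3,3]
def ray(u,v,K,T,z):
    w=T[:3,:3]@np.array([(u-K[0,2])/K[0,0],(v-K[1,2])/K[1,1],1]); return T[:3,3]+w*(z-T[2,3])/w[2]
def circ(x,y):
    A=np.c_[x,y,np.ones_like(x)];s=np.linalg.lstsq(A,x*x+y*y,rcond=None)[0]
    return s[0]/2,s[1]/2,np.sqrt(s[2]+s[0]**2/4+s[1]**2/4)
E
python3 - <<'E'
from h import *
for n,box in(("scene0",(255,195,350,290)),("side0",(245,120,340,215))):
    p,d,K,T=load(n); W=cloud(d,K,T); hsv=cv2.cvtColor(p,cv2.COLOR_RGB2HSV)
    x0,y0,x1,y1=box
    m=np.zeros(d.shape,bool); m[y0:y1,x0:x1]=1; m&=d>0
    w=m&(W[...,2]>.03)&(W[...,2]<.1)&(hsv[...,1]<60)&(hsv[...,2]>120)
    P=W[w]; print(n,"housing side pts",len(P),P.mean(0).round(3))
    # fit circle on mid-height
    q=P[(P[:,2]>.03)&(P[:,2]<.06)]; print("circ",len(q),np.round(circ(q[:,0],q[:,1]),4))
    b=m&(hsv[...,2]<60)&(W[...,2]>.13); B=W[b]; print("cap",len(B),B.min(0).round(3),B.max(0).round(3),np.median(B,0).round(3))
    t=B[B[:,2]>.195]; print("bar top",len(t),t.mean(0).round(3))
    bl=(hsv[...,0]>95)&(hsv[...,0]<125)&(hsv[...,1]>130)&(hsv[...,2]>60)&(W[...,2]>-.01)&(W[...,2]<.03)&(d>0)
    k,l,s,c=cv2.connectedComponentsWithStats(bl.astype(np.uint8)); i=1+s[1:,4].argmax(); D=W[l==i]
    print("dish",s[i],D.mean(0).round(3),D.min(0).round(3),D.max(0).round(3), ray(*c[i],K,T,.008).round(3))
    lk=(hsv[...,2]<60)&(d>0)&(W[...,2]>.02)
    lk[:, :]&=True
    sub=np.zeros_like(lk); 
    if n=="scene0": sub[175:210,150:190]=1
    else: sub[260:310,200:245]=1
    L=W[lk&sub]; print("lookalike",len(L),L.min(0).round(3),L.max(0).round(3))
    # boxes & jar
    for nm,lo,hi in(("green",40,70),):
        g=(hsv[...,0]>lo-5)&(hsv[...,0]<hi)&(hsv[...,1]>150)&(W[...,2]<.09)&(d>0); G=W[g]; print(nm,len(G),np.median(G,0).round(3))
    crop=cv2.resize(p[y0:y1,x0:x1,::-1],None,fx=6,fy=6,interpolation=cv2.INTER_CUBIC); cv2.imwrite(f"pics/{n}_crop.png",crop)
a=cv2.imread("pics/scene0_crop.png");b=cv2.imread("pics/side0_crop.png")
cv2.imwrite("pics/both.png",cv2.resize(np.hstack([a,b]),(800,400)))
E
```

```text
scene0 housing side pts 1594 [ 0.491 -0.164  0.075]
circ 346 [ 0.597  -0.1227  0.1485]
cap 451 [ 0.49  -0.181  0.16 ] [ 0.554 -0.115  0.204] [ 0.515 -0.154  0.167]
bar top 102 [ 0.522 -0.151  0.201]
dish [201 207  39  29 696] [0.524 0.117 0.007] [0.46  0.056 0.001] [0.582 0.173 0.017] [0.523 0.117 0.008]
lookalike 593 [0.467 0.249 0.031] [0.552 0.339 0.094]
green 645 [0.687 0.54  0.007]
side0 housing side pts 813 [ 0.487 -0.114  0.077]
circ 161 [ 0.5464 -0.1525  0.1098]
cap 446 [ 0.492 -0.161  0.131] [ 0.552 -0.112  0.208] [ 0.523 -0.138  0.169]
bar top 65 [ 0.523 -0.142  0.2  ]
dish [232 228  42  33 929] [0.522 0.114 0.008] [0.468 0.057 0.001] [0.576 0.173 0.02 ] [0.522 0.114 0.008]
lookalike 980 [0.47  0.254 0.032] [0.559 0.343 0.098]
green 375 [0.724 0.497 0.008]
```

View pics/both.png

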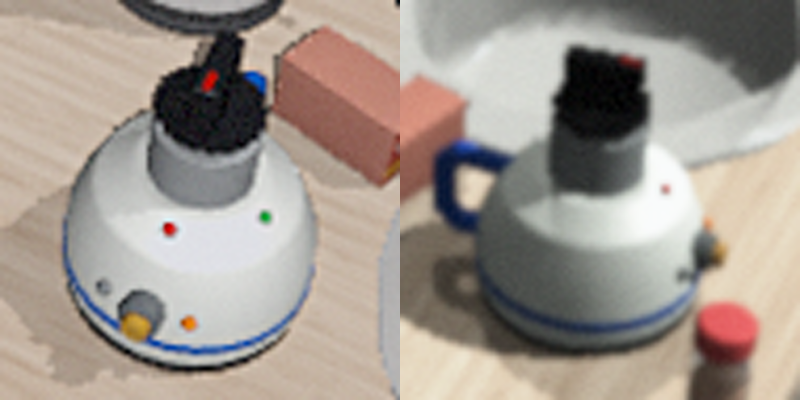

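The crop confirms it: the small cap (disc about 66 mm, bar top about z 0.205) sits on the tank. The lookalike on the worktop is bigger (about 85 mm across). Now the axis, the dots and the bar direction.

Run:
```python
from h import *
def comp(m,p):
    k,l,s,c=cv2.connectedComponentsWithStats(m.astype(np.uint8)); return [(s[i],c[i]) for i in range(1,k)]
for n,box in(("scene0",(255,195,350,290)),("side0",(245,120,340,215))):
    p,d,K,T=load(n); W=cloud(d,K,T); hsv=cv2.cvtColor(p,cv2.COLOR_RGB2HSV); h,s,v=[hsv[...,i].astype(int) for i in range(3)]
    x0,y0,x1,y1=box; m=np.zeros(d.shape,bool); m[y0:y1,x0:x1]=1
    for nm,mm in(("red",((h<8)|(h>172))&(s>150)),("green",(h>45)&(h<85)&(s>120)),("blue",(h>100)&(h<125)&(s>140))):
        for st,c in comp(m&mm,p):
            if st[4]>2:
                q=W[int(round(c[1])),int(round(c[0]))]; print(n,nm,st.tolist(),c.round(1),q.round(3),ray(*c,K,T,.12).round(3))
    b=m&(v<60)&(W[...,2]>.15)
    B=W[b&(W[...,2]<.168)&(W[...,2]>.15)]; print("disc",np.percentile(B,[1,99],0).round(3).tolist())
    t=W[m&(W[...,2]>.19)&(W[...,2]<.215)&((v<60)|(s>150))]; t=t[:,:2]; c=t.mean(0); w,V=np.linalg.eigh(np.cov(t.T)); a=V[:,1]; print("bar",len(t),c.round(3),np.degrees(np.arctan2(a[1],a[0])).round(1),np.ptp((t-c)@V,axis=0).round(3))
    # neck gray cylinder
    N=W[m&(s<60)&(W[...,2]>.118)&(W[...,2]<.145)]; print("neck",len(N),np.round(circ(N[:,0],N[:,1]),4),N.mean(0).round(3))
```

```text
scene0 red [303, 212, 4, 5, 14] [304.4 213.9] [ 0.506 -0.15   0.203] [ 0.584 -0.126  0.12 ]
scene0 red [348, 231, 2, 2, 3] [348.3 231.7] [ 0.662 -0.24   0.038] [ 0.586 -0.25   0.12 ]
scene0 red [294, 248, 2, 3, 5] [294.6 248.8] [ 0.472 -0.153  0.107] [ 0.463 -0.156  0.12 ]
scene0 green [317, 246, 2, 2, 3] [317.7 246.3] [ 0.51  -0.199  0.109] [ 0.5   -0.201  0.12 ]
scene0 blue [313, 212, 5, 6, 17] [315.4 213.9] [ 0.62  -0.145  0.097] [ 0.6   -0.151  0.12 ]
scene0 blue [273, 263, 10, 10, 14] [277.8 268.1] [ 0.447 -0.124  0.034] [ 0.391 -0.147  0.12 ]
scene0 blue [290, 271, 33, 8, 34] [305.5 276.1] [ 0.461 -0.198  0.038] [ 0.405 -0.212  0.12 ]
disc [[0.491, -0.18, 0.161], [0.55, -0.117, 0.168]]
bar 131 [ 0.518 -0.151] -171.4 [0.019 0.053]
neck 180 [ 0.5242 -0.1497  0.0333] [ 0.499 -0.158  0.132]
side0 red [297, 134, 5, 2, 6] [299.  134.5] [ 0.508 -0.15   0.204] [ 0.545 -0.258  0.12 ]
side0 red [316, 195, 12, 10, 56] [320.9 200.8] [ 0.387 -0.025  0.106] [ 0.384 -0.011  0.12 ]
side0 blue [254, 154, 16, 20, 105] [258.9 162. ] [ 0.655 -0.21   0.006] [ 0.597 -0.083  0.12 ]
disc [[0.494, -0.153, 0.15], [0.549, -0.116, 0.168]]
bar 92 [ 0.522 -0.143] -172.4 [0.014 0.049]
neck 180 [ 0.5225 -0.1462  0.03  ] [ 0.515 -0.126  0.132]
```

Measured values:

| Item | Value |
|---|---|
| Axis | (0.522, -0.148) |
| Tank yaw | about 5° (red and green dots agree within 2°) |
| Bar yaw | about 8°, i.e. about 0.05 rad from locked, as expected |
| Dish | (0.523, 0.116) |

Now I'll move above the cap with tool y at -82°.

```bash
python3 -m jog '[[[-3.61,-4.58,-0.33,0,0,0,1],[-3.61,-4.58,-0.33,0,0,0,1],[-3.61,-4.58,-0.33,0,0,0,1],[-3.61,-4.58,-0.33,0,0,0,1],[-3.61,-4.58,-0.33,0,0,0,1],[-3.61,-4.58,-0.33,0,0,0,1],[-3.61,-4.58,-0.33,0,0,0,1],[-3.61,-4.58,-0.33,0,0,0,1],[-3.61,-4.58,-0.33,0,0,0,1],[-3.61,-4.58,-0.33,0,0,0,1],[-3.61,-4.58,-0.33,0,0,0,1],[-3.61,-4.58,-0.33,0,0,0,1],[-3.61,-4.58,-0.33,0,0,0,1],[-3.61,-4.58,-0.33,0,0,0,1],[-3.61,-4.58,-0.33,0,0,0,1],[0,0,0,0,0,10.5,1],[0,0,0,0,0,10.5,1],[0,0,0,0,0,10.5,1],[0,0,0,0,0,10.5,1],[0,0,0,0,0,10.5,1]]]' 40
python3 -m jog '[[[0,0,0,0,0,10.5,1],[0,0,0,0,0,10.5,1],[0,0,0,0,0,10.5,1],[0,0,0,0,0,10.5,1],[0,0,0,0,0,10.5,1],[0,0,0,0,0,10.5,1],[0,0,0,0,0,10.5,1],[0,0,0,0,0,10.5,1],[0,0,0,0,0,10.5,1],[0,0,0,0,0,10.5,1],[0,0,0,0,0,0,1],[0,0,0,0,0,0,1]]]'
cat > look.py <<'E'
import sys
from workcell import r,viewer
from h import *
n=sys.argv[1]; c=viewer.get_calibration("wrist"); p,d=viewer.capture("wrist")
cv2.imwrite(f"pics/{n}.png",p[:,:,::-1]); np.savez(n+".npz",p=p,d=d,K=c["K"],T=c["cam_to_world"])
s=r.observe(); print(s["time_s"],s["position"].round(4),s["ee_rot"].round(3).tolist(),s["q"].round(2),s["force"].round(2),s["ft_torque"].round(3))
E
python3 look.py w1
```

```text
time_s: 2.6
position: [0.5209, -0.147, 0.2991]
ee_rot: [[-0.385, 0.923, -0.001], [0.923, 0.385, 0.0], [0.001, -0.001, -1.0]]
force: [0.1, -0.7, -0.1]
grip_width: 1.0
finger_force: 0.0
time_s: 4.1
position: [0.5211, -0.147, 0.2995]
ee_rot: [[0.99, 0.142, -0.0], [0.142, -0.99, 0.0], [-0.0, -0.0, -1.0]]
force: [0.3, -0.2, -1.0]
grip_width: 1.002
finger_force: 0.0
4.15 [ 0.5212 -0.147   0.2996] [[0.99, 0.142, -0.0], [0.142, -0.99, 0.0], [-0.0, -0.0, -1.0]] [-0.32 -0.02  1.83 -0.    1.33  1.11] [-0.26  0.84  0.24] [-0.028 -0.02  -0.027]
```

View pics/w1.png

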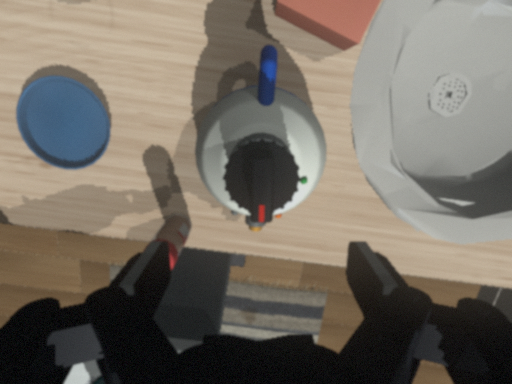

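The wrist view shows the bar's red mark at (262,213), the disc centre near (261,174), the handle at (268,75), the green dot at (303,180) and the dish at (63,120). Measuring from it.

Run:
```python
from h import *
p,d,K,T=load("w1"); W=cloud(d,K,T); hsv=cv2.cvtColor(p,cv2.COLOR_RGB2HSV); h,s,v=[hsv[...,i].astype(int) for i in range(3)]
roi=np.zeros(d.shape,bool); roi[120:235,200:320]=1
m=roi&(W[...,2]>.185)&(W[...,2]<.22); t=W[m]; print("bar",len(t),np.median(t[:,2]).round(4))
pts=t[:,:2].astype(np.float32); print(cv2.minAreaRect(pts)); c=pts.mean(0); w,V=np.linalg.eigh(np.cov(pts.T)); a=V[:,1]; print(c,np.degrees(np.arctan(a[1]/a[0])))
m=roi&(W[...,2]>.145)&(W[...,2]<.175); D=W[m]; print("disc z",np.median(D[:,2]).round(4),cv2.minEnclosingCircle(D[:,:2].astype(np.float32)), [np.percentile(D[:,i],[1,99]).round(3) for i in(0,1)])
g=roi&(h>45)&(h<85)&(s>100); print("green",W[g].mean(0).round(4))
b=(h>100)&(h<125)&(s>130); l=b.copy(); l[:,150:]=0
q=W[l&(W[...,2]>-.01)&(W[...,2]<.03)]; print("dish",cv2.minEnclosingCircle(q[:,:2].astype(np.float32)),q.mean(0).round(4),np.percentile(q[:,2],[5,50,95]).round(4))
b[:,:230]=0;b[:,300:]=0;b[115:]=0; q=W[b&(W[...,2]>.08)]; print("handle top",q.mean(0).round(4),len(q));
```

```text
bar 1588 0.2016
((0.5264517664909363, -0.14920690655708313), (0.05301287770271301, 0.017990631982684135), 8.036211967468262)
[ 0.52871346 -0.14853406] 7.48762300619316
disc z 0.1657 ((0.5256888270378113, -0.1491437703371048), 0.03466363623738289) [array([0.497, 0.559]), array([-0.18 , -0.117])]
green [ 0.5143 -0.1973  0.1072]<stdin>:9: RuntimeWarning: Mean of empty slice.
  ret = um.true_divide(
Traceback (most recent call last):
IndexError: index -1 is out of bounds for axis 0 with size 0
```

Bar yaw 8.0° matches tool x at 8.2°. Bar top is at 0.2016 and disc top at 0.166, as expected (0.202, 0.166). The cap centre is about (0.525, -0.149). I'll descend to z 0.191 and grip lightly.

```bash
cat > obs.py <<'E'
from workcell import r
import numpy as np
s=r.observe();R=s["ee_rot"]
print("t",round(s["time_s"],2),"p",s["position"].round(4),"yaw",np.degrees(np.arctan2(R[1,0],R[0,0])).round(2),"F",s["force"].round(1),"M",s["ft_torque"].round(3),"w",round(float(s["grip_width"])*85,1),"ff",round(float(s["finger_force"]),1))
E
python3 -m jog '[[[0.18,0.13,1.5,0,0,0,1],[0.17,0.12,1.5,0,0,0,1],[0,0,1.5,0,0,0,1],[0,0,1.5,0,0,0,1],[0,0,1.5,0,0,0,1],[0,0,1.5,0,0,0,1],[0,0,1,0,0,0,1],[0,0,0.5,0,0,0,1],[0,0,0.36,0,0,0,1],[0,0,0,0,0,0,1],[0,0,0,0,0,0,1]]]' 20 >/dev/null; python3 obs.py
python3 -m jog '[[[0,0,0,0,0,0,0],[0,0,0,0,0,0,-0.3],[0,0,0,0,0,0,-0.5],[0,0,0,0,0,0,-0.7],[0,0,0,0,0,0,-1],[0,0,0,0,0,0,-1],[0,0,0,0,0,0,-1],[0,0,0,0,0,0,-1]]]' 20 >/dev/null; python3 obs.py
```

```text
t 5.53 p [ 0.5254 -0.1491  0.1917] yaw 8.02 F [0.3 0.7 0.2] M [-0.013 -0.001  0.038] w 85.0 ff 0.0
t 6.53 p [ 0.5251 -0.1491  0.1913] yaw 8.02 F [-0.4 -0.2  1.3] M [-0.036  0.1    0.027] w 17.9 ff 26.3
```

The grip is centred, with no side force and width 17.9 mm. I'll grip firmer and turn in small steps, watching the moment.

```bash
python3 -m jog '[[[0,0,0,0,0,0,-1],[0,0,0,0,0,0,-1]]]' 80 >/dev/null; python3 obs.py
python3 -m jog '[[[0,0,0,0,0,-1,-1],[0,0,0,0,0,-1,-1],[0,0,0,0,0,0,-1]]]' >/dev/null; python3 obs.py
python3 -m jog '[[[0,0,0,0,0,-1,-1],[0,0,0,0,0,-1,-1],[0,0,0,0,0,0,-1]]]' >/dev/null; python3 obs.py
python3 -m jog '[[[0,0,0,0,0,-1,-1],[0,0,0,0,0,-1,-1],[0,0,0,0,0,0,-1]]]' >/dev/null; python3 obs.py
```

```text
t 6.78 p [ 0.5252 -0.1491  0.1915] yaw 8.01 F [-1.8  0.5  2.7] M [-0.051  0.239  0.006] w 16.8 ff 80.8
t 7.15 p [ 0.5253 -0.1491  0.1914] yaw 10.03 F [-0.5  0.6  4.2] M [-0.003  0.171  0.041] w 16.6 ff 80.9
t 7.53 p [ 0.5253 -0.1491  0.1914] yaw 12.03 F [-1.4  0.3  4.6] M [0.017 0.055 0.018] w 16.6 ff 81.0
t 7.9 p [ 0.5253 -0.1491  0.1913] yaw 14.03 F [ 0.2 -0.7  3.9] M [-0.023 -0.006  0.058] w 16.5 ff 81.1
```

No stop yet. I'm pushing down about 4 N, so I'll ease up by 0.2 mm and go on.

```bash
python3 -m jog '[[[0,0,-0.02,0,0,-1,-1],[0,0,0,0,0,-1,-1],[0,0,0,0,0,0,-1]]]' >/dev/null; python3 obs.py
python3 -m jog '[[[0,0,0,0,0,-1,-1],[0,0,0,0,0,-1,-1],[0,0,0,0,0,0,-1]]]' >/dev/null; python3 obs.py
python3 -m jog '[[[0,0,0,0,0,-1,-1],[0,0,0,0,0,-1,-1],[0,0,0,0,0,0,-1]]]' >/dev/null; python3 obs.py
```

```text
t 8.28 p [ 0.5253 -0.1491  0.1914] yaw 16.03 F [ 0.8 -0.8  3.9] M [-0.102 -0.145  0.012] w 17.2 ff 81.0
t 8.65 p [ 0.5251 -0.1491  0.1914] yaw 18.04 F [ 1.5 -0.8  2.8] M [-0.054 -0.175  0.026] w 16.7 ff 81.0
t 9.03 p [ 0.5251 -0.1491  0.1914] yaw 20.03 F [ 0.8 -1.   2.5] M [-0.065 -0.092  0.048] w 16.9 ff 81.0
```

```bash
for i in 1; do python3 -m jog '[[[0,0,0,0,0,-1,-1],[0,0,0,0,0,-1,-1],[0,0,0,0,0,0,-1]]]' >/dev/null; python3 obs.py; done
python3 -m jog '[[[0,0,0,0,0,-1,-1],[0,0,0,0,0,-1,-1],[0,0,0,0,0,0,-1]]]' >/dev/null; python3 obs.py
python3 -m jog '[[[0,0,0,0,0,-1,-1],[0,0,0,0,0,-1,-1],[0,0,0,0,0,0,-1]]]' >/dev/null; python3 obs.py
```

```text
t 9.4 p [ 0.525  -0.149   0.1914] yaw 22.03 F [ 0.5 -0.8  3.8] M [-0.013 -0.031 -0.004] w 17.0 ff 81.1
t 9.78 p [ 0.525  -0.149   0.1913] yaw 24.04 F [ 0.  -0.1  4. ] M [-0.012  0.033  0.023] w 16.7 ff 81.1
t 10.15 p [ 0.5251 -0.1491  0.1913] yaw 26.03 F [ 0.1 -0.6  3.2] M [-0.087  0.014  0.011] w 16.8 ff 81.1
```

```bash
python3 -m jog '[[[0,0,-0.03,0,0,-1,-1],[0,0,0,0,0,-1,-1],[0,0,0,0,0,0,-1]]]' >/dev/null; python3 obs.py
python3 -m jog '[[[0,0,0,0,0,-1,-1],[0,0,0,0,0,-1,-1],[0,0,0,0,0,0,-1]]]' >/dev/null; python3 obs.py
python3 -m jog '[[[0,0,0,0,0,-1,-1],[0,0,0,0,0,-1,-1],[0,0,0,0,0,0,-1]]]' >/dev/null; python3 obs.py
```

```text
t 10.53 p [ 0.5251 -0.1492  0.1915] yaw 28.03 F [ 1.8 -1.9  2.1] M [-0.336 -0.276 -0.129] w 16.6 ff 80.7
t 10.9 p [ 0.5251 -0.1492  0.1915] yaw 30.03 F [ 2.5 -2.1 -0.2] M [-0.459 -0.406 -0.149] w 16.8 ff 80.4
t 11.28 p [ 0.5251 -0.1492  0.1915] yaw 32.03 F [ 3.  -3.1 -1.8] M [-0.601 -0.524 -0.246] w 17.0 ff 80.2
```

The moment rose from about yaw 27° to -0.25 N m at 32°, which puts the vent at about 0.08 rad, inside 0.05–0.16. Holding there for 1.5 s.

```bash
python3 -m jog '[[[0,0,0,0,0,0,-1],[0,0,0,0,0,0,-1],[0,0,0,0,0,0,-1],[0,0,0,0,0,0,-1],[0,0,0,0,0,0,-1],[0,0,0,0,0,0,-1]]]' >/dev/null; python3 obs.py
python3 -m jog '[[[0,0,0,0,0,0,-1],[0,0,0,0,0,0,-1],[0,0,0,0,0,0,-1],[0,0,0,0,0,0,-1],[0,0,0,0,0,0,-1],[0,0,0,0,0,0,-1]]]' >/dev/null; python3 obs.py
```

```text
t 12.03 p [ 0.5251 -0.1492  0.1915] yaw 32.02 F [ 3.4 -4.  -3.5] M [-0.731 -0.625 -0.295] w 16.8 ff 80.0
t 12.78 p [ 0.5251 -0.1492  0.1915] yaw 32.02 F [ 3.  -4.  -3.3] M [-0.715 -0.662 -0.266] w 16.6 ff 80.0
```

Held. Now back off 5° to unload the stop, then push down 6.5 mm.

```bash
python3 -m jog '[[[0,0,0,0,0,2.5,-1],[0,0,0,0,0,2.5,-1],[0,0,0,0,0,0,-1]]]' >/dev/null; python3 obs.py
python3 -m jog '[[[0,0,0.1,0,0,0,-1],[0,0,0.1,0,0,0,-1],[0,0,0.1,0,0,0,-1],[0,0,0,0,0,0,-1]]]' >/dev/null; python3 obs.py
python3 -m jog '[[[0,0,0.1,0,0,0,-1],[0,0,0.1,0,0,0,-1],[0,0,0.1,0,0,0,-1],[0,0,0.05,0,0,0,-1],[0,0,0,0,0,0,-1],[0,0,0,0,0,0,-1]]]' >/dev/null; python3 obs.py
```

```text
t 13.15 p [ 0.525  -0.149   0.1915] yaw 27.06 F [ 2.9 -3.6 -2.1] M [-0.637 -0.598 -0.111] w 16.9 ff 80.0
t 13.65 p [ 0.525 -0.149  0.19 ] yaw 27.05 F [-1.  -2.2  5.9] M [-0.417  0.214 -0.055] w 16.8 ff 81.5
t 14.4 p [ 0.5251 -0.149   0.187 ] yaw 27.06 F [-2.1 -2.5  7.7] M [-0.336  0.352 -0.013] w 17.4 ff 81.5
```

```bash
python3 -m jog '[[[0,0,0,0,0,0,-1],[0,0,0,0,0,0,-1]]]' >/dev/null; python3 obs.py
python3 -m jog '[[[0,0,0.1,0,0,0,-1],[0,0,0.1,0,0,0,-1],[0,0,0,0,0,0,-1],[0,0,0,0,0,0,-1]]]' >/dev/null; python3 obs.py
```

```text
t 14.65 p [ 0.5251 -0.149   0.187 ] yaw 27.06 F [-1.8 -1.7  7.8] M [-0.318  0.401 -0.031] w 16.6 ff 81.5
t 15.15 p [ 0.5251 -0.149   0.1852] yaw 27.06 F [-2.4 -2.   9.7] M [-0.296  0.48   0.029] w 16.6 ff 81.8
```

```bash
python3 -m jog '[[[0,0,0.07,0,0,0,-1],[0,0,0,0,0,0,-1]]]' >/dev/null; python3 obs.py
python3 -m jog '[[[0,0,0,0,0,-1.5,-1],[0,0,0,0,0,-1.5,-1],[0,0,0,0,0,0,-1]]]' >/dev/null; python3 obs.py
python3 -m jog '[[[0,0,0,0,0,-1.5,-1],[0,0,0,0,0,-1.5,-1],[0,0,0,0,0,0,-1]]]' >/dev/null; python3 obs.py
```

```text
t 15.4 p [ 0.5251 -0.149   0.1846] yaw 27.05 F [-3.  -2.1 10.4] M [-0.263  0.525 -0.056] w 16.6 ff 81.9
t 15.78 p [ 0.5253 -0.1489  0.1847] yaw 30.06 F [-2.8 -1.2  9.9] M [-0.257  0.455 -0.024] w 16.9 ff 81.9
t 16.15 p [ 0.5255 -0.1488  0.1848] yaw 33.06 F [-1.5  0.1  9.8] M [-0.128  0.345 -0.031] w 16.4 ff 81.9
```

It's past the stop with no moment. Turning on toward 76°.

```bash
python3 -m jog '[[[0,0,0,0,0,-2.5,-1],[0,0,0,0,0,-2.5,-1],[0,0,0,0,0,-2.5,-1],[0,0,0,0,0,-2.5,-1],[0,0,0,0,0,-2.5,-1],[0,0,0,0,0,-2.5,-1],[0,0,0,0,0,0,-1]]]' >/dev/null; python3 obs.py
python3 -m jog '[[[0,0,0,0,0,-2.5,-1],[0,0,0,0,0,-2.5,-1],[0,0,0,0,0,-2.5,-1],[0,0,0,0,0,-2.5,-1],[0,0,0,0,0,-2.5,-1],[0,0,0,0,0,-2.5,-1],[0,0,0,0,0,0,-1]]]' >/dev/null; python3 obs.py
```

```text
t 17.02 p [ 0.526  -0.1486  0.1849] yaw 48.07 F [-0.4 -0.2  9.9] M [-0.015  0.21  -0.008] w 16.5 ff 81.8
t 17.9 p [ 0.5261 -0.1486  0.185 ] yaw 63.07 F [-0.  -0.5  9.3] M [0.043 0.059 0.039] w 16.6 ff 81.8
```

```bash
python3 -m jog '[[[0,0,0,0,0,-2,-1],[0,0,0,0,0,-2,-1],[0,0,0,0,0,-2,-1],[0,0,0,0,0,-2,-1],[0,0,0,0,0,0,-1]]]' >/dev/null; python3 obs.py
python3 -m jog '[[[0,0,0,0,0,-1.5,-1],[0,0,0,0,0,-1.5,-1],[0,0,0,0,0,-1.5,-1],[0,0,0,0,0,0,-1]]]' >/dev/null; python3 obs.py
python3 -m jog '[[[0,0,-0.15,0,0,0,-1],[0,0,-0.15,0,0,0,-1],[0,0,-0.2,0,0,0,-1],[0,0,-0.2,0,0,0,-1],[0,0,0,0,0,0,-1]]]' >/dev/null; python3 obs.py
```

```text
t 18.52 p [ 0.5261 -0.1486  0.185 ] yaw 71.06 F [ 0.1 -0.1  9.9] M [ 0.001  0.112 -0.048] w 16.7 ff 81.8
t 19.02 p [ 0.5261 -0.1485  0.185 ] yaw 75.56 F [-0.7  0.2  9.5] M [-0.011  0.11   0.023] w 16.5 ff 81.9
t 19.65 p [ 0.526  -0.1486  0.191 ] yaw 75.54 F [2.  1.3 5.8] M [ 0.033 -0.41  -0.053] w 16.9 ff 81.1
```

```bash
python3 -m jog '[[[0,0,-0.15,0,0,0,-1],[0,0,-0.15,0,0,0,-1],[0,0,0,0,0,0,-1]]]' >/dev/null; python3 obs.py
python3 -m jog '[[[0,0,-0.2,0,0,0,-1],[0,0,-0.2,0,0,0,-1],[0,0,-0.2,0,0,0,-1],[0,0,-0.2,0,0,0,-1],[0,0,0,0,0,0,-1]]]' >/dev/null; python3 obs.py
```

```text
t 20.02 p [ 0.5253 -0.1488  0.1926] yaw 75.52 F [2.8 1.1 3.7] M [ 0.235 -0.663 -0.018] w 16.5 ff 81.0
t 20.65 p [ 0.5241 -0.1489  0.1997] yaw 75.52 F [-0.7 -0.5 -1.2] M [ 0.04   0.041 -0.026] w 16.3 ff 80.2
```

It's free; Fz is -1.2 N, the cap's weight. Lift straight out.

```bash
python3 -m jog '[[[0,0,-0.3,0,0,0,-1],[0,0,-0.3,0,0,0,-1],[0,0,-0.4,0,0,0,-1],[0,0,-0.5,0,0,0,-1],[0,0,-1,0,0,0,-1],[0,0,-1.5,0,0,0,-1],[0,0,-1.5,0,0,0,-1],[0,0,-1,0,0,0,-1],[0,0,0,0,0,0,-1]]]' >/dev/null; python3 obs.py
python3 - <<'E'
from workcell import viewer
from h import *
for n in("scene","side"):
    p,d=viewer.capture(n); c=viewer.get_calibration(n)
    np.savez(f"{n}1.npz",p=p,d=d,K=c["K"],T=c["cam_to_world"])
    a=p[130:280,190:360] if n=="scene" else p[60:300,190:362]
    cv2.imwrite(f"pics/{n}1.png",cv2.resize(a[:,:,::-1],(400,int(400*a.shape[0]/a.shape[1])),interpolation=cv2.INTER_CUBIC))
a=cv2.imread("pics/scene1.png");b=cv2.imread("pics/side1.png");h=max(len(a),len(b))
cv2.imwrite("pics/lift.png",np.hstack([cv2.copyMakeBorder(i,0,h-len(i),0,0,0) for i in(a,b)]))
E
python3 look.py w2
```

```text
t 21.77 p [ 0.5259 -0.1493  0.2671] yaw 75.52 F [-1.3 -0.1 -1.3] M [-0.057  0.026  0.003] w 16.6 ff 80.3
21.925 [ 0.5247 -0.1489  0.2649] [[0.25, 0.968, -0.001], [0.968, -0.25, 0.0], [0.0, -0.001, -1.0]] [-0.32  0.01  1.86  0.    1.27 -0.07] [ 0.24  0.6  -1.23] [ 0.015  0.016 -0.046]
```

View pics/lift.png

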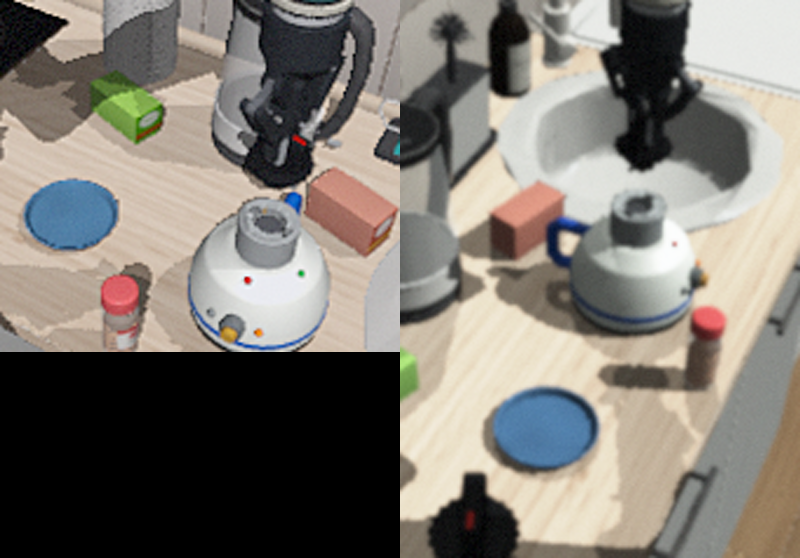

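View pics/w2.png

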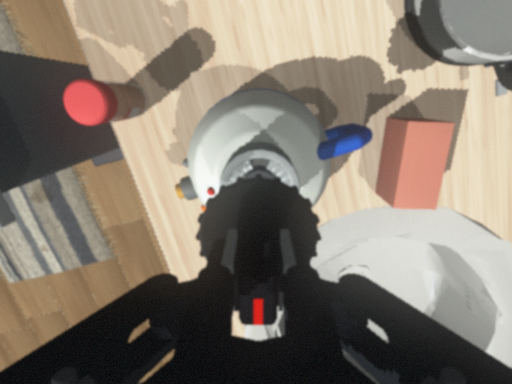

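The cap is held upright and out of the neck, and the jar and both boxes are untouched. The wrist view shows the neck empty behind the held cap. Moving over the dish and down.

```bash
python3 -m jog '[[[1.5,-0.4,0,0,0,0,-1],[3.2,-0.85,0,0,0,0,-1],[3.2,-0.85,0,0,0,0,-1],[3.2,-0.85,0,0,0,0,-1],[3.2,-0.85,0,0,0,0,-1],[3.2,-0.85,0,0,0,0,-1],[3.2,-0.85,0,0,0,0,-1],[3.2,-0.85,0,0,0,0,-1],[1.65,-0.4,0,0,0,0,-1],[0,0,0,0,0,0,-1],[0,0,2,0,0,0,-1],[0,0,2.5,0,0,0,-1],[0,0,2.5,0,0,0,-1],[0,0,2.5,0,0,0,-1],[0,0,2.5,0,0,0,-1],[0,0,2.5,0,0,0,-1],[0,0,2,0,0,0,-1],[0,0,1.5,0,0,0,-1],[0,0,0,0,0,0,-1],[0,0,0,0,0,0,-1]]]' >/dev/null; python3 obs.py
python3 - <<'E'
from workcell import viewer
from h import *
P=[]
for n,(x0,y0,x1,y1) in(("scene",(170,150,290,270)),("side",(190,190,310,310))):
    p,d=viewer.capture(n); P.append(cv2.resize(p[y0:y1,x0:x1,::-1],(400,400),interpolation=cv2.INTER_CUBIC))
cv2.imwrite("pics/over.png",np.hstack(P))
E
```

```text
t 24.43 p [0.5242 0.115  0.0859] yaw 75.49 F [ 0.4  0.1 -0.8] M [-0.01   0.004  0.07 ] w 16.8 ff 80.2
```

View pics/over.png

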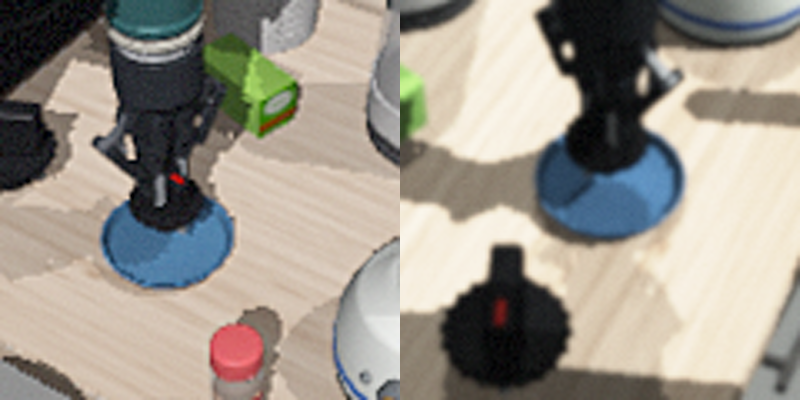

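The cap hangs upright over the dish (scene crop (170,205) above dish centre (168,240), as its 25 mm height explains). Lowering slowly.

```bash
python3 -m jog '[[[0,0,0.5,0,0,0,-1],[0,0,0.5,0,0,0,-1],[0,0,0.4,0,0,0,-1],[0,0,0.3,0,0,0,-1],[0,0,0.2,0,0,0,-1],[0,0,0.2,0,0,0,-1],[0,0,0,0,0,0,-1]]]' 40 >/dev/null; python3 obs.py
python3 -m jog '[[[0,0,0.05,0,0,0,-1],[0,0,0.05,0,0,0,-1],[0,0,0.05,0,0,0,-1],[0,0,0,0,0,0,-1]]]' >/dev/null; python3 obs.py
python3 -m jog '[[[0,0,0.05,0,0,0,-1],[0,0,0.05,0,0,0,-1],[0,0,0,0,0,0,-1]]]' >/dev/null; python3 obs.py
```

```text
t 25.4 p [0.5236 0.1152 0.0643] yaw 75.51 F [-0.4 -0.2 -1.5] M [-0.037 -0.02   0.054] w 17.0 ff 80.2
t 25.9 p [0.5236 0.1152 0.063 ] yaw 75.52 F [ 1.   0.6 -1.6] M [ 0.009 -0.026  0.047] w 16.7 ff 80.2
t 26.27 p [0.5236 0.1152 0.0619] yaw 75.52 F [-0.3  0.2 -1.6] M [-0.028  0.028 -0.047] w 16.7 ff 80.2
```

```bash
python3 -m jog '[[[0,0,0.05,0,0,0,-1],[0,0,0,0,0,0,-1],[0,0,0,0,0,0,-1]]]' >/dev/null; python3 obs.py
python3 -m jog '[[[0,0,0.05,0,0,0,-1],[0,0,0,0,0,0,-1]]]' >/dev/null; python3 obs.py
python3 -m jog '[[[0,0,0.05,0,0,0,-1],[0,0,0,0,0,0,-1]]]' >/dev/null; python3 obs.py
```

```text
t 26.65 p [0.5236 0.1152 0.0615] yaw 75.52 F [ 0.2  0.  -1.6] M [-0.031 -0.025  0.013] w 16.6 ff 80.2
t 26.9 p [0.5237 0.1152 0.0614] yaw 75.52 F [-1.8 -0.5  3.7] M [-0.046  0.344 -0.032] w 16.4 ff 80.9
t 27.15 p [0.5237 0.1152 0.0614] yaw 75.52 F [-3.2 -1.2  6.8] M [-0.078  0.639 -0.02 ] w 16.6 ff 81.6
```

Contact at z 0.0614, right for the dish floor. Ease up slightly, then open and retreat.

```bash
python3 -m jog '[[[0,0,-0.07,0,0,0,-1],[0,0,0,0,0,0,-1]]]' >/dev/null; python3 obs.py
python3 -m jog '[[[0,0,0,0,0,0,-0.5],[0,0,0,0,0,0,-0.2],[0,0,0,0,0,0,0.2],[0,0,0,0,0,0,0.6],[0,0,0,0,0,0,1],[0,0,0,0,0,0,1],[0,0,0,0,0,0,1]]]' >/dev/null; python3 obs.py
python3 -m jog '[[[0,0,-0.5,0,0,0,1],[0,0,-1,0,0,0,1],[0,0,-2,0,0,0,1],[0,0,-3,0,0,0,1],[0,0,-3,0,0,0,1],[0,0,-3,0,0,0,1],[0,0,-3,0,0,0,1],[0,0,-3,0,0,0,1],[0,0,0,0,0,0,1],[0,0,0,0,0,0,1]]]' >/dev/null; python3 look.py w3
```

```text
t 27.4 p [0.5237 0.1152 0.0614] yaw 75.52 F [-1.1 -0.4  3.9] M [-0.077  0.327  0.066] w 16.4 ff 80.7
t 28.27 p [0.5237 0.1152 0.0612] yaw 75.52 F [ 0.5 -0.8 -0.5] M [-0.023 -0.035  0.049] w 85.0 ff 0.0
29.575 [0.5229 0.1151 0.2452] [[0.25, 0.968, -0.002], [0.968, -0.25, -0.0], [-0.001, -0.002, -1.0]] [ 0.17  0.    1.91 -0.    1.23  0.42] [ 0.56 -0.62 -0.16] [-0.003  0.021  0.055]
```

View pics/w3.png

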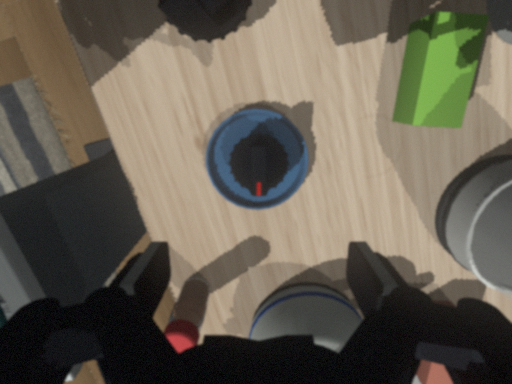

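The cap stands in the dish at (262,160) with the bar up and the red mark at (259,188). Checking its height, then handing in.

Run:
```python
from h import *
from workcell import r
p,d,K,T=load("w3"); W=cloud(d,K,T)[115:200,220:310].reshape(-1,3)
t=W[(W[:,2]>.06)&(W[:,2]<.1)]; e=W[(W[:,2]>.028)&(W[:,2]<.045)]
print(len(t),t.mean(0).round(4),t.std(0).round(4),len(e),np.percentile(e[:,2],[5,50,95]).round(4))
if abs(np.median(t[:,2])-.072)<.005 and abs(np.median(e[:,2])-.036)<.004: print(r.job_done())
```

```text
898 [0.5248 0.1184 0.0713] [0.0063 0.0152 0.0015] 1833 [0.0343 0.0357 0.037 ]
the job is handed in; nothing more can be done
None
```

The job is handed in at about 30 s of the 72 s: I held the cap against the first stop for about 1.5 s to vent, pushed it down, turned it to release, lifted it off and stood it upright in the blue dish; I saw no contact with the jar or boxes.

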